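# Check the corner of an observation chamber with a square

### The job

Pick the steel square up by its red grip, lay it flat on the grey base plate of the half-built chamber and slide it into the corner until its two outer edges sit flush on both white panes at once, pressing gently, about 6 newtons on each pane, and hold that steadily for a second and a half. Never ram the panes, then put the square back flat near the middle of its green mat and let go, leaving the other things on the bench where they stand.

Things in the scene. Friction and masses are not known exactly. Their poses are not given: they have to be found in the camera images.
- square: Loose steel L-square, about 0.32 kg, with an upright red grip. Origin: underside, below the grip's centre; z up. Legs 22 mm wide, 12 mm tall: one along y (outer edge x = +40 mm, y -50 to +34), one along x (outer edge y = +40, x -50 to +18, closed by the other leg). Web inside the L, top 9 mm up. When flush, its axes match the chamber's.
- chamber: Fixed smooth grey base plate 190 x 190 mm, 8 mm thick; origin at the centre of its underside, z up. Two upright white panes along its +x and +y edges make an inside corner, open towards -x and -y. With the square flush in the corner its origin lies near chamber x = +40, y = +40 mm, up to 3.5 mm off each way with the panes.
- pane_a: Mount and white pane on the chamber's +x edge, axes as the chamber. Origin: nominal inner face, on top of the base plate, mid-length. Pane 8 mm thick (to +x), 45 mm tall, 150 mm long along y, parallel to y, smooth (friction about 0.15), clamped stiff, but its true face stands up to 3.5 mm either way of the origin along x; the reading does not show it.
- pane_b: Mount and white pane on the chamber's +y edge, axes as the chamber. Origin: nominal inner face, on top of the base plate, mid-length. Pane 8 mm thick (to +y), 45 mm tall, 150 mm long along x, parallel to x, smooth (friction about 0.15), clamped stiff, but its true face stands up to 3.5 mm either way of the origin along y; the reading does not show it.
- mat: Fixed green mat 170 x 170 mm, 3 mm thick, with a thin white outline, where the square lies; origin at the centre of its underside.
- jar: Bystander: glass jar with blue cap, 60 mm wide, 75 mm tall, origin under its centre.
- dish: Bystander: flat round dish 88 mm wide, 15 mm tall, origin under its centre.
- vial: Bystander: glass vial with white cap and yellow band, 48 mm wide, 100 mm tall, origin under its centre.
- vial_box: Bystander: open cardboard box 100 x 140 x 50 mm, origin under its centre.
- square_corner (a point): The outer corner of the square at its underside, where its two outer edges would meet: x = y = +40 mm from the square's origin.
- square_grip (a point): Middle of the square's red grip, 38 mm above the underside, over the square's origin. The grip is a bar 36 mm long along the square's x, 14 mm thick along its y, top 56 mm above the underside: pinch it across y from above, fingertips kept 14 mm or more over the underside to clear the legs.
Mind the look-alikes: they are no part of the job. There is more than one size of the square; the job needs the smallest.

How it is judged:
By the outcome, as a careful person would: the job done as asked, in the order asked, and still so for the second after the job is handed in, with the robot touching nothing.
It also fails if it takes over 72 s, if anything falls off the work surface, if the arm or the gripper's body presses on something with over 40 N, if the wrist force passes 120 N, or if a joint passes its speed limit or range.

### The arm

A 6-joint arm with a two-finger parallel gripper is mounted at the origin on the work surface. World frame = base frame: x ahead of the robot, y to its left, z up, the work surface at z = 0. Lengths are in m, angles in rad, forces in N, time in s.
With the tool pointing down it reaches from about 0.225 to 0.875 m from the base axis. Payload 3.4 kg.
Tool frame: the origin (TCP) lies at the very end of the fingers, on their centre line; the grasp point (between the pads) lies 19 mm behind it (hold_point_z is the z of the grasp point in the tool frame, in m); z points along the fingers, y is the line along which they close (so a half turn about z gives the same grasp; the last joint's range is limited). The gripper opens to 85 mm and grips with 20 to 120 N. Pads are 22 mm wide; open, the fingers measure 114 mm over their backs; the gripper's body (76 mm by 85 mm) begins 54 mm behind the grasp point. The pads swing forward as they close: fully open they stand 13 mm farther back than shut.
Start: joints at [1.099, 0.276, 1.505, -0, 1.361, -0.121], TCP at [0.198, 0.54, 0.231] pointing down, gripper open.
Joint ranges: [-2.89, 2.89], [-0.75, 2.08], [0.22, 2.7], [-1.18, 4.32], [0.11, 2.71], [-2.7, 2.7]. Speed limits (rad/s): [2.57, 2.57, 3.14, 3.14, 3.14, 3.14].

### API

Orientations are given as [roll, pitch, yaw] about the fixed x, y, z axes, in that order (R = Rz(yaw) Ry(pitch) Rx(roll)).
In Python, from rig import * gives the robot as it stands.
- The arm moves only by the tool apply_moves, never from a script. Its argument "plan" is a list of rows, each an object of numbers: "fingers": the closure, from -1 (fully open) to 1 (shut); "x", "y", "z": the shift along the tool's x, y, z as a fraction of full scale; "rx", "ry", "rz": the turn, a rotation vector about the tool's x, y, z as a fraction of full scale. A call has 1 to 20 rows; each row is the pose to reach, as a shift and turn from the pose commanded when the call began, along the tool's axes at that moment; what a row does not reach only later rows make up. Full scale, the value 1, is 12 cm for a shift and 30 degrees for a turn. A row lasts 1/12 s, in which the tool goes at most 41.7 mm and 7.16 degrees, less where a joint would pass 70% of its speed; a pose out of reach is approached as far as the arm can. A call with a number of a shift or a turn outside -1 to 1 is refused whole. A call with a gripper value outside its range is refused whole. The fingers move at their own pace and stop on an object; the grip force is fixed at half the most. Time passes only in rows, so rows that repeat a pose let the fingers close. It gives the time, the measured TCP pose, the force, the opening and the grip force at its end, in the units of the state.
- read_state(): the state, without advancing time (a new reading comes with each control period).
- capture(name): name is "side" or "top" or "wrist"; returns (picture, depth): 400x640x3 uint8, red, green, blue; 400x640 float32, m along the optical axis (not along the pixel's ray), 0 where there is no reading.
- camera_params(name): a dict with "intrinsics" (3x3 intrinsics, pixels), "world_from_camera" (4x4, takes a point from camera to world coordinates); the wrist camera has in their place "hand_eye" (4x4, takes a point from camera to tool coordinates, whose origin is the TCP and whose axes are the flange's). Camera axes: x right, y up, looking along -z (the intrinsics and any distortion apply to the point x, -y, -z); pixel columns grow to the right and rows downward; lengths in m; the calibration is good to about 2 mm. A picture is of the moment at which its call begins: read the wrist's pose just before it. camera_params takes no time and is no camera call.
- finish_job(): hands the job in; it is judged then, once.
Trained networks look in the newest picture that a camera, given by its name, has taken for a name from the list of things; names that differ only in an ending like _2 or _b are one class to them, and where a whole thing is asked for, a point or a joint stands for the part that bears it (a point fixed in the world has none). Each returns a list of dicts, best first, with "score" (0 to 1); they miss things now and then, are a little off and sometimes report something else, mostly with a low value. They report only what shows in the picture. A call takes as long as a camera call. They do not tell look-alikes from the thing itself.
- look_for(name, camera): "extent" ([left, top, width, height] in pixels, round what is visible of it).
- silhouettes(name, camera): "mask" (400x640 bool, what is visible of it) and "extent" ([left, top, width, height] in pixels, round what is visible of it).
The state is a dict: "clock": time; "q": joint angles; "joint_vel": joint speeds; "effort": joint torques, N m; "position": TCP position; "ee_rot": TCP orientation; "ft_force": force on the tool from outside, world axes, zero at the start; "wrist_torque": the same for the moment, N m; "width": opening from 0.0 (shut) to 1.0 (fully open); "grasp_force": force on a finger pad.
Only numpy, scipy, OpenCV 4.12 (cv2) and the standard library are available. Lean on these libraries where they do the work, as an engineer would, in place of code of your own. Each camera call takes 0.05 s, during which the arm holds its last target. There are 200 camera calls.

## Working session

There is one attempt and no reset: what is moved stays moved. The work goes in short steps, Python scripts to look and compute and a tool call to move; the robot and the scene stay as the last step left them, time stands still between calls to the robot, and variables do not carry over. Pictures are saved under pics/ and viewed, at most 10 in all, crops included, and the job is handed in when it is done.

Besides the shell and the picture viewer there is one more tool, called after ">>>" as name(argument=value, ...), one argument or row to a line, values as JSON. apply_moves: Moves the arm, as the interface text tells. Shift numbers are shares of 12 cm and turn numbers shares of 30 degrees, none past 1 either way. Its arguments: {"type":"object","properties":{"plan":{"type":"array","items":{"type":"object","properties":{"fingers":{"type":"number"},"x":{"type":"number"},"y":{"type":"number"},"z":{"type":"number"},"rx":{"type":"number"},"ry":{"type":"number"},"rz":{"type":"number"}}}}},"required":["plan"]}

```bash
mkdir -p pics; cat > h.py <<'E'
from rig import *
import numpy as np, cv2
from scipy.spatial.transform import Rotation as R
def Tcw(name,st=None):
    p=camera_params(name)
    if 'world_from_camera' in p: return np.array(p['intrinsics']),np.array(p['world_from_camera'])
    st=st or read_state(); T=np.eye(4); T[:3,:3]=R.from_euler('xyz',st['ee_rot']).as_matrix(); T[:3,3]=st['position']
    return np.array(p['intrinsics']),T@np.array(p['hand_eye'])
def cloud(name,dep,st=None):
    K,T=Tcw(name,st); v,u=np.mgrid[:400,:640]
    P=np.stack([(u-K[0,2])/K[0,0]*dep,-(v-K[1,2])/K[1,1]*dep,-dep],-1)
    return P@T[:3,:3].T+T[:3,3]
E
python3 - <<'E'
from h import *
st=read_state();print(st)
for n in ['top','side','wrist']:
    im,d=capture(n); cv2.imwrite(f'pics/{n}0.png',im[...,::-1]); np.save(f'{n}0.npy',d); np.save(f'{n}0i.npy',im)
    P=cloud(n,d,st)
    p=camera_params(n); print(n,{k:(np.round(v,3).tolist() if not isinstance(v,str) else v) for k,v in p.items()})
    for o in ['square','chamber','mat','jar','dish','vial','vial_box','pane_a','pane_b']:
        for r in silhouettes(o,n)[:4]:
            m=r['mask']&(d>0)
            print(o,round(r['score'],2),np.round(r['extent']),np.round(np.median(P[m],0),3) if m.any() else None)
E
```

```text
{'clock': 0.0, 'q': array([ 1.09897398e+00,  2.76618679e-01,  1.50611764e+00, -2.61594516e-06,
        1.36068745e+00, -1.21013210e-01]), 'joint_vel': array([-5.81621940e-04,  5.41297934e-05, -1.18370056e-04, -2.17619320e-04,
        1.44873345e-03, -1.12171747e-03]), 'effort': array([ 2.74048878e-03, -4.16778266e+01, -2.45813853e+01,  4.86433123e-05,
        1.12314970e-02, -2.57628227e-05]), 'position': array([0.19738086, 0.53951342, 0.23043237]), 'ee_rot': array([-3.13977463e+00, -2.18509244e-04,  2.79078387e+00]), 'ft_force': array([-0.3822055 ,  0.24795411, -0.62215245]), 'wrist_torque': array([-0.02628117,  0.01928648,  0.05688047]), 'grasp_force': 0.0, 'width': 1.0002677117889467}
top {'intrinsics': [[415.642, 0.0, 321.054], [0.0, 415.642, 203.016], [0.0, 0.0, 1.0]], 'world_from_camera': [[-0.024, 0.97, -0.243, 0.213], [-1.0, -0.024, 0.005, 0.024], [-0.001, 0.243, 0.97, 1.168], [0.0, 0.0, 0.0, 1.0]]}
square 0.91 [129. 258.  60.  42.] [0.295 0.453 0.015]
square 0.79 [239. 199.  34.  28.] [0.483 0.202 0.014]
chamber 0.56 [329. 147.  85.  83.] [ 0.546 -0.129  0.008]
mat 0.78 [220
[... 1265 characters left out ...]
[281. 114.  13.  32.] [0.558 0.376 0.064]
vial_box 0.58 [391. 281.  89.  85.] [ 0.513 -0.413  0.021]
pane_a 0.76 [317. 193.  47.  43.] [ 0.508 -0.059  0.037]
pane_a 0.69 [371. 192.  55.  41.] [ 0.634 -0.122  0.035]
pane_b 0.76 [317. 193.  47.  43.] [ 0.508 -0.059  0.037]
pane_b 0.69 [371. 192.  55.  41.] [ 0.634 -0.122  0.035]
wrist {'intrinsics': [[288.388, 0.0, 317.435], [0.0, 288.388, 197.863], [0.0, 0.0, 1.0]], 'hand_eye': [[0.001, 0.965, 0.261, 0.066], [1.0, -0.001, -0.0, -0.0], [0.0, 0.261, -0.965, -0.143], [0.0, 0.0, 0.0, 1.0]]}
square 0.98 [ 69. 235.  98.  74.] [0.23  0.235 0.016]
square 0.93 [233. 216. 106.  85.] [0.29  0.467 0.015]
mat 0.93 [114. 365.  54.  35.] [0.431 0.159 0.003]
```

View pics/top0.png

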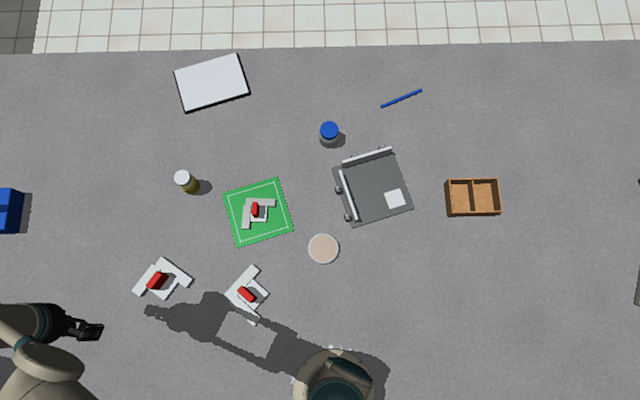

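```bash
python3 - <<'E'
from h import *
a=np.load('top0i.npy')[...,::-1]
c=lambda x,y,s:cv2.resize(a[y:y+s,x:x+s],(380,380),interpolation=cv2.INTER_CUBIC)
cv2.imwrite('pics/crop.png',np.hstack([c(205,165,95),c(325,140,95)]))
d=np.load('top0.npy');P=cloud('top',d)
# panes: points z 0.03-0.055 near chamber, principal dir
for (x,y,w,h) in [(337,175,23,49),(343,145,48,20)]:
    Q=P[y:y+h,x:x+w].reshape(-1,3);Q=Q[(Q[:,2]>.045)&(Q[:,2]<.065)]
    r=cv2.minAreaRect((Q[:,:2]*1000).astype(np.float32));print(len(Q),r)
E
```

```text
156 ((506.9957275390625, -52.90022277832031), (135.40762329101562, 21.305768966674805), 16.763986587524414)
173 ((632.7315063476562, -114.06277465820312), (14.954510688781738, 144.2898406982422), 17.90545654296875)
```

View pics/crop.png

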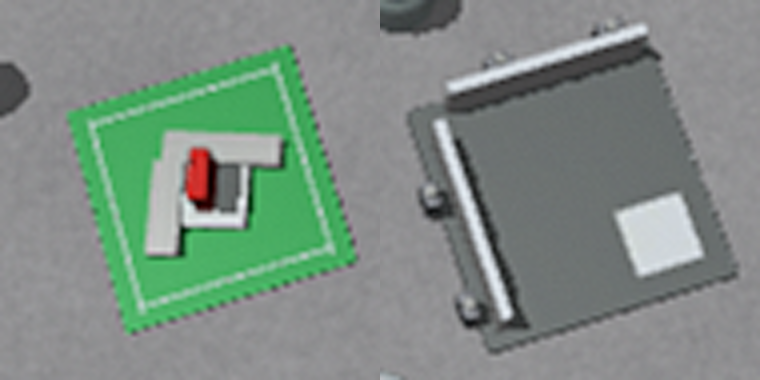

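There are three squares, at about (160,280), (247,295) and (257,212). The one on the green mat at (257,212) is clearly the smallest, and the crop confirms its legs are about 90 mm long. Its yaw is about 0. The chamber is at (372,187) with yaw about 17° and its corner up-left: pane_a is the far pane (367,155) and pane_b the left one (348,198). I'll go above the mat next.

>>> apply_moves(
  plan=[
    {"x":-0.33,"y":-0.2,"fingers":-1},
    {"x":-0.66,"y":-0.4,"fingers":-1},
    {"x":-1,"y":-0.62,"fingers":-1},
    {"x":-1,"y":-0.62,"fingers":-1},
  ],
)

```text
invalid input at $.plan[0]: expected keys fingers, x, y, z, rx, ry, rz
```

>>> apply_moves(
  plan=[
    {"x":-0.33,"y":-0.2,"fingers":-1},
    {"x":-0.66,"y":-0.4,"fingers":-1},
    {"x":-1,"y":-0.62,"fingers":-1},
    {"x":-1,"y":-0.62,"fingers":-1},
  ],
)

```text
invalid input at $.plan[0]: expected keys fingers, x, y, z, rx, ry, rz
```

>>> apply_moves(
  plan=[
    {"x":-0.33,"y":-0.2,"rz":-0.2,"fingers":-1},
    {"x":-0.66,"y":-0.4,"rz":-0.4,"fingers":-1},
    {"x":-1,"y":-0.62,"z":0.2,"rz":-0.6,"fingers":-1},
    {"x":-1,"y":-0.62,"z":0.2,"rz":-0.6,"fingers":-1},
    {"x":-1,"y":-0.62,"z":0.2,"rz":-0.6,"fingers":-1},
    {"x":-1,"y":-0.62,"z":0.2,"rz":-0.6,"fingers":-1},
  ],
)

```text
invalid input at $.plan[0]: expected keys fingers, x, y, z, rx, ry, rz
```

>>> apply_moves(
  plan=[
    {"x":-0.33,"y":-0.2,"z":0,"rx":0,"ry":0,"rz":0,"fingers":-1},
    {"x":-0.66,"y":-0.4,"z":0,"rx":0,"ry":0,"rz":0,"fingers":-1},
    {"x":-1,"y":-0.62,"z":0,"rx":0,"ry":0,"rz":0,"fingers":-1},
    {"x":-1,"y":-0.62,"z":0,"rx":0,"ry":0,"rz":0,"fingers":-1},
  ],
)

```text
clock: 1.83
position: [0.2868, 0.4252, 0.2313]
ee_rot: [-3.139, 0.002, 2.789]
ft_force: [-0.8, 0.6, -0.9]
width: 1.005
grasp_force: 0.0
```

>>> apply_moves(
  plan=[
    {"x":-0.33,"y":-0.2,"z":0,"rx":0,"ry":0,"rz":0,"fingers":-1},
    {"x":-0.66,"y":-0.4,"z":0,"rx":0,"ry":0,"rz":0,"fingers":-1},
    {"x":-1,"y":-0.62,"z":0,"rx":0,"ry":0,"rz":0,"fingers":-1},
    {"x":-1,"y":-0.62,"z":0,"rx":0,"ry":0,"rz":0,"fingers":-1},
  ],
)

```text
clock: 2.17
position: [0.3744, 0.3141, 0.2315]
ee_rot: [-3.14, 0.003, 2.788]
ft_force: [-0.1, 0.3, -1.2]
width: 1.002
grasp_force: 0.0
```

>>> apply_moves(
  plan=[
    {"x":-0.33,"y":-0.2,"z":0,"rx":0,"ry":0,"rz":-0.2,"fingers":-1},
    {"x":-0.66,"y":-0.4,"z":0,"rx":0,"ry":0,"rz":-0.4,"fingers":-1},
    {"x":-1,"y":-0.62,"z":0.2,"rx":0,"ry":0,"rz":-0.6,"fingers":-1},
    {"x":-1,"y":-0.62,"z":0.2,"rx":0,"ry":0,"rz":-0.6,"fingers":-1},
    {"x":-1,"y":-0.62,"z":0.2,"rx":0,"ry":0,"rz":-0.6,"fingers":-1},
    {"x":-1,"y":-0.62,"z":0.2,"rx":0,"ry":0,"rz":-0.6,"fingers":-1},
  ],
)

```text
clock: 2.67
position: [0.4592, 0.2057, 0.2067]
ee_rot: [3.142, -0.002, 3.102]
ft_force: [-0.7, 0.9, 0.0]
width: 0.999
grasp_force: 0.0
```

```bash
cat >> h.py <<'E'
def grip(cam,c,st=None):
    st=st or read_state(); im,d=capture(cam); P=cloud(cam,d,st)
    hsv=cv2.cvtColor(im,cv2.COLOR_RGB2HSV)
    near=np.hypot(P[...,0]-c[0],P[...,1]-c[1])<.08
    red=((hsv[...,0]<8)|(hsv[...,0]>172))&(hsv[...,1]>130)&near&(d>0)
    zt=np.percentile(P[red][:,2],95)
    t=red&(P[...,2]>zt-.006); print('grip',cam,t.sum(),'z',zt,cv2.minAreaRect((P[t][:,:2]*1000).astype(np.float32)))
    return im,d,P,near,hsv
E
python3 - <<'E'
from h import *
from scipy.optimize import minimize
im,d,P,near,hsv=grip('wrist',(.478,.2))
cv2.imwrite('pics/w1.png',im[...,::-1])
leg=near&(P[...,2]>.0135)&(P[...,2]<.020)&(hsv[...,1]<60)
Q=P[leg][:,:2]; print(len(Q),np.percentile(P[leg][:,2],[10,50,90]))
# fit outer edges: square frame, corner at +x,+y: maximise overlap with L-shape
def inL(q): 
    x,y=q.T; return ((x>18)&(x<40)&(y>-50)&(y<40))|((y>18)&(y<40)&(x>-50)&(x<40))
g=np.arange(-60,60,1.5);G=np.stack(np.meshgrid(g,g),-1).reshape(-1,2);L=G[inL(G)]
from scipy.spatial import cKDTree
tQ=cKDTree(Q*1000);tL=cKDTree(L)
def cost(v):
    c,s=np.cos(v[2]),np.sin(v[2]);M=np.array([[c,-s],[s,c]])
    W=L@M.T+v[:2]; a=tQ.query(W)[0]; b=tL.query((Q*1000-v[:2])@M)[0]
    return np.minimum(a,8).mean()+np.minimum(b,8).mean()
best=min((minimize(cost,[Q[:,0].mean()*1000-10,Q[:,1].mean()*1000-10,y],method='Nelder-Mead',options=dict(initial_simplex=None,maxiter=300)) for y in (-.15,-.05,.05,.15)),key=lambda r:r.fun)
print(best.x,np.degrees(best.x[2]),best.fun)
gm=near&(hsv[...,0]>40)&(hsv[...,0]<85)&(hsv[...,1]>80); 
mm=(hsv[...,0]>40)&(hsv[...,0]<85)&(hsv[...,1]>80)&(d>0)&(abs(P[...,2]-.003)<.01);print('mat',cv2.minAreaRect((P[mm][:,:2]*1000).astype(np.float32)),np.median(P[mm][:,2]))
E
```

```text
grip wrist 394 z 0.06056157264106743 ((482.1765441894531, 203.419189453125), (13.320874214172363, 34.4328498840332), 85.99533081054688)
2174 [0.01439483 0.01553388 0.01645735]
[ 4.82741924e+02  2.02209392e+02 -9.82242016e-02] -5.627832200486628 1.7841663894726911
mat ((487.5016784667969, 202.921630859375), (171.66073608398438, 170.86239624023438), 16.32442855834961) 0.0036077673761075735
```

View pics/w1.png

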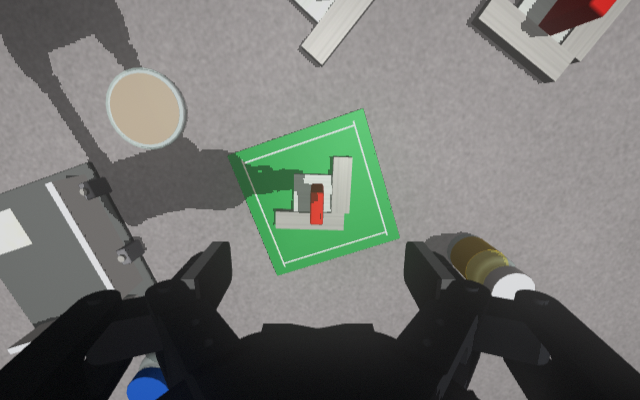

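The wrist view shows the small square on the mat, with its red grip at (318,203) and its corner toward the gripper. The grip measures 13x34 mm with its top at 0.060, which matches the description, so this is the right one. I'll descend.

>>> apply_moves(
  plan=[
    {"x":-0.1,"y":-0.01,"z":0.3,"rx":0,"ry":0,"rz":0.08,"fingers":-1},
    {"x":-0.193,"y":-0.015,"z":0.6,"rx":0,"ry":0,"rz":0.083,"fingers":-1},
    {"x":-0.193,"y":-0.015,"z":0.9,"rx":0,"ry":0,"rz":0.083,"fingers":-1},
    {"x":-0.193,"y":-0.015,"z":0.9,"rx":0,"ry":0,"rz":0.083,"fingers":-1},
    {"x":-0.193,"y":-0.015,"z":0.9,"rx":0,"ry":0,"rz":0.083,"fingers":-1},
  ],
)

```text
clock: 3.13
position: [0.4802, 0.2049, 0.0986]
ee_rot: [-3.141, -0.004, 3.063]
ft_force: [0.3, 0.1, 0.1]
width: 0.998
grasp_force: 0.0
```

>>> apply_moves(
  plan=[
    {"x":-0.019,"y":-0.014,"z":0.2,"rx":0,"ry":0,"rz":0,"fingers":-1},
    {"x":-0.019,"y":-0.014,"z":0.4,"rx":0,"ry":0,"rz":0,"fingers":-1},
    {"x":-0.019,"y":-0.014,"z":0.55,"rx":0,"ry":0,"rz":0,"fingers":-1},
    {"x":-0.019,"y":-0.014,"z":0.62,"rx":0,"ry":0,"rz":0,"fingers":-1},
    {"x":-0.019,"y":-0.014,"z":0.62,"rx":0,"ry":0,"rz":0,"fingers":-1},
    {"x":-0.019,"y":-0.014,"z":0.62,"rx":0,"ry":0,"rz":0,"fingers":-1},
  ],
)

```text
clock: 3.63
position: [0.4854, 0.203, 0.0267]
ee_rot: [3.14, 0.003, 3.062]
ft_force: [0.2, 1.0, 0.1]
width: 1.0
grasp_force: 0.0
```

>>> apply_moves(
  plan=[
    {"x":0,"y":0,"z":0,"rx":0,"ry":0,"rz":0,"fingers":1},
    {"x":0,"y":0,"z":0,"rx":0,"ry":0,"rz":0,"fingers":1},
    {"x":0,"y":0,"z":0,"rx":0,"ry":0,"rz":0,"fingers":1},
    {"x":0,"y":0,"z":0,"rx":0,"ry":0,"rz":0,"fingers":1},
    {"x":0,"y":0,"z":0,"rx":0,"ry":0,"rz":0,"fingers":1},
    {"x":0,"y":0,"z":0,"rx":0,"ry":0,"rz":0,"fingers":1},
    {"x":0,"y":0,"z":0,"rx":0,"ry":0,"rz":0,"fingers":1},
    {"x":0,"y":0,"z":0,"rx":0,"ry":0,"rz":0,"fingers":1},
    {"x":0,"y":0,"z":0,"rx":0,"ry":0,"rz":0,"fingers":1},
    {"x":0,"y":0,"z":0,"rx":0,"ry":0,"rz":0,"fingers":1},
    {"x":0,"y":0,"z":0,"rx":0,"ry":0,"rz":0,"fingers":1},
    {"x":0,"y":0,"z":0,"rx":0,"ry":0,"rz":0,"fingers":1},
  ],
)

```text
clock: 4.63
position: [0.4846, 0.2025, 0.0253]
ee_rot: [3.141, 0.001, 3.061]
ft_force: [-1.1, 1.4, 5.5]
width: 0.156
grasp_force: 59.7
```

>>> apply_moves(
  plan=[
    {"x":0,"y":0,"z":-0.15,"rx":0,"ry":0,"rz":0,"fingers":1},
    {"x":0,"y":0,"z":-0.35,"rx":0,"ry":0,"rz":0,"fingers":1},
    {"x":0,"y":0,"z":-0.6,"rx":0,"ry":0,"rz":0,"fingers":1},
    {"x":0,"y":0,"z":-0.75,"rx":0,"ry":0,"rz":0,"fingers":1},
    {"x":0,"y":0,"z":-0.75,"rx":0,"ry":0,"rz":0,"fingers":1},
    {"x":0,"y":0,"z":-0.75,"rx":0,"ry":0,"rz":0,"fingers":1},
    {"x":0,"y":0,"z":-0.75,"rx":0,"ry":0,"rz":0,"fingers":1},
  ],
)

```text
clock: 5.22
position: [0.4825, 0.2016, 0.113]
ee_rot: [-3.14, -0.004, 3.061]
ft_force: [-0.5, -0.3, -4.1]
width: 0.149
grasp_force: 59.3
```

```bash
cat >> h.py <<'E'
def chamber(im,d,P):
    hsv=cv2.cvtColor(im,cv2.COLOR_RGB2HSV)
    reg=(np.hypot(P[...,0]-.545,P[...,1]+.135)<.16)&(d>0)
    pl=reg&(hsv[...,1]<70)&(hsv[...,2]<115)&(abs(P[...,2]-.008)<.006)
    pl=cv2.morphologyEx(pl.astype(np.uint8),cv2.MORPH_OPEN,np.ones((3,3)))>0
    print('plate',pl.sum(),np.median(P[pl][:,2]),cv2.minAreaRect((P[pl][:,:2]*1000).astype(np.float32)))
    Q=P[reg&(P[...,2]>.045)&(P[...,2]<.060)&(hsv[...,1]<40)]
    for yaw in np.radians([17]):
        x=np.array([np.cos(yaw),np.sin(yaw)]);y=np.array([-x[1],x[0]])
        o=np.array([.540,-.141]); u=(Q[:,:2]-o)@x; v=(Q[:,:2]-o)@y
        for n,m,a,b in [('a',(u>.08)&(u<.12),u,v),('b',(v>.08)&(v<.12),v,u)]:
            if m.sum()>30:
                f=np.polyfit(b[m],a[m],1); r=a[m]-np.polyval(f,b[m])
                print(n,m.sum(),'slope deg',np.degrees(f[0]),'across at 0 (mm)',f[1]*1e3,'resid pct',np.percentile(r,[5,95])*1e3,'along',np.percentile(b[m],[1,99])*1e3)
E
python3 - <<'E'
from h import *
for n in ['top','side']:
    im,d=capture(n);print(n);chamber(im,d,cloud(n,d))
print(read_state()['ft_force'])
E
```

```text
top
plate 109 0.007187428751439295 ((570.767578125, -104.1141357421875), (96.40338897705078, 238.54620361328125), 62.72589874267578)
a 175 slope deg 0.6634716962554915 across at 0 (mm) 94.8990868476257 resid pct [-3.64982686  4.56135442] along [-74.89547408  71.21623361]
b 171 slope deg -0.8618964809678504 across at 0 (mm) 87.80406940080441 resid pct [-4.16481547  3.6063006 ] along [-72.99892695  74.34686067]
side
plate 2252 0.009271504274694808 ((548.7007446289062, -133.01849365234375), (192.68202209472656, 187.9293212890625), 16.24085235595703)
a 268 slope deg 0.5143405082579616 across at 0 (mm) 95.93801581666602 resid pct [-3.50779561  5.95329774] along [-77.02858697  72.38457468]
b 238 slope deg -0.5681183560188184 across at 0 (mm) 86.14560389939913 resid pct [-3.65977736  5.47674618] along [-69.93443147  77.45908186]
[ 1.34596018 -0.45608989 -4.50399963]
```

>>> apply_moves(
  plan=[
    {"x":-0.08,"y":-0.2,"z":0,"rx":0,"ry":0,"rz":0,"fingers":1},
    {"x":-0.19,"y":-0.5,"z":0,"rx":0,"ry":0,"rz":0,"fingers":1},
    {"x":-0.303,"y":-0.82,"z":0,"rx":0,"ry":0,"rz":0,"fingers":1},
    {"x":-0.303,"y":-0.82,"z":0,"rx":0,"ry":0,"rz":0,"fingers":1},
  ],
)

```text
clock: 5.65
position: [0.5143, 0.0946, 0.1135]
ee_rot: [-3.136, 0.0, 3.058]
ft_force: [0.4, 0.4, -4.2]
width: 0.156
grasp_force: 60.3
```

>>> apply_moves(
  plan=[
    {"x":-0.08,"y":-0.2,"z":0,"rx":0,"ry":0,"rz":0,"fingers":1},
    {"x":-0.19,"y":-0.5,"z":0,"rx":0,"ry":0,"rz":0,"fingers":1},
    {"x":-0.303,"y":-0.82,"z":0,"rx":0,"ry":0,"rz":0,"fingers":1},
    {"x":-0.303,"y":-0.82,"z":0,"rx":0,"ry":0,"rz":0,"fingers":1},
  ],
)

```text
clock: 5.98
position: [0.5434, -0.0068, 0.1137]
ee_rot: [-3.136, 0.002, 3.057]
ft_force: [0.7, -0.2, -4.2]
width: 0.159
grasp_force: 61.0
```

>>> apply_moves(
  plan=[
    {"x":-0.08,"y":-0.2,"z":0,"rx":0,"ry":0,"rz":-0.15,"fingers":1},
    {"x":-0.19,"y":-0.5,"z":0,"rx":0,"ry":0,"rz":-0.35,"fingers":1},
    {"x":-0.303,"y":-0.82,"z":0,"rx":0,"ry":0,"rz":-0.55,"fingers":1},
    {"x":-0.303,"y":-0.82,"z":0,"rx":0,"ry":0,"rz":-0.697,"fingers":1},
    {"x":-0.303,"y":-0.82,"z":0,"rx":0,"ry":0,"rz":-0.697,"fingers":1},
    {"x":-0.303,"y":-0.82,"z":0,"rx":0,"ry":0,"rz":-0.697,"fingers":1},
    {"x":-0.303,"y":-0.82,"z":0,"rx":0,"ry":0,"rz":-0.697,"fingers":1},
  ],
)

```text
clock: 6.57
position: [0.5681, -0.0995, 0.1137]
ee_rot: [3.139, -0.002, -2.858]
ft_force: [-0.9, 0.4, -3.7]
width: 0.157
grasp_force: 61.4
```

```bash
python3 - <<'E'
from h import *
st=read_state();print(st['position'],st['ee_rot'],st['ft_force'],st['wrist_torque'])
im,d,P,_,_=grip('top',(.57,-.10))
im,d,P,_,_=grip('side',(.57,-.10)); cv2.imwrite('pics/s1.png',cv2.resize(im[150:310,280:480,::-1],(800,640))[:600])
im,d=capture('wrist'); chamber(im,d,cloud('wrist',d,st)); cv2.imwrite('pics/w2.png',im[...,::-1])
E
```

```text
[ 0.5681224  -0.09954107  0.11373052] [ 3.13937617e+00 -2.33873815e-03 -2.85788633e+00] [-0.8623823   0.43267573 -3.70668   ] [-0.00197459 -0.02768767  0.01627874]Traceback (most recent call last):
  File "<stdin>", line 3, in <module>
  File "h.py", line 18, in grip
    zt=np.percentile(P[red][:,2],95)
    return _quantile_unchecked(
        a, q, axis, out, overwrite_input, method, keepdims, weights)
    return _ureduce(a,
                    func=_quantile_ureduce_func,
    ...<5 lines>...
                    overwrite_input=overwrite_input,
                    method=method)
    r = func(a, **kwargs)
    result = _quantile(arr,
                       quantiles=q,
    ...<2 lines>...
                       out=out,
                       weights=wgt)
    slices_having_nans = np.isnan(arr[-1, ...])
                                  ~~~^^^^^^^^^
IndexError: index -1 is out of bounds for axis 0 with size 0
```

```bash
python3 - <<'E'
from h import *
st=read_state()
im,d=capture('wrist'); chamber(im,d,cloud('wrist',d,st)); a=im
b,d=capture('side'); 
cv2.imwrite('pics/w2.png',np.hstack([cv2.resize(a,(480,300)),cv2.resize(b[150:310,300:460],(300,300))])[...,::-1])
E
```

```text
plate 13108 0.008622933827639886 ((547.03662109375, -141.80020141601562), (183.31736755371094, 173.92105102539062), 16.185840606689453)
a 243 slope deg -9.068833425436834 across at 0 (mm) 82.6643821319375 resid pct [-2.46763747  3.93274702] along [-76.51408528 -56.79364749]
b 2542 slope deg 0.23722122323538042 across at 0 (mm) 87.94870692792821 resid pct [-3.46792699  3.91023649] along [-71.46959163  74.77428775]
```

View pics/w2.png

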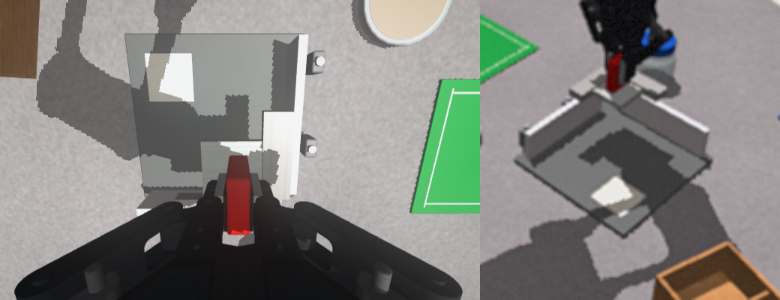

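The square hangs level and aligned above the plate, about 12 mm clear of both panes (the grip is at (238,200) in the left image). I'll lower it.

>>> apply_moves(
  plan=[
    {"x":0,"y":0,"z":0.2,"rx":0,"ry":0,"rz":0,"fingers":1},
    {"x":0,"y":0,"z":0.4,"rx":0,"ry":0,"rz":0,"fingers":1},
    {"x":0,"y":0,"z":0.55,"rx":0,"ry":0,"rz":0,"fingers":1},
    {"x":0,"y":0,"z":0.63,"rx":0,"ry":0,"rz":0,"fingers":1},
    {"x":0,"y":0,"z":0.66,"rx":0,"ry":0,"rz":0,"fingers":1},
    {"x":0,"y":0,"z":0.66,"rx":0,"ry":0,"rz":0,"fingers":1},
    {"x":0,"y":0,"z":0.66,"rx":0,"ry":0,"rz":0,"fingers":1},
  ],
)

```text
clock: 7.3
position: [0.5702, -0.1007, 0.0365]
ee_rot: [-3.141, 0.001, -2.856]
ft_force: [-0.0, -0.6, -3.7]
width: 0.157
grasp_force: 61.2
```

```bash
python3 - <<'E'
from h import *
f=[]
for i in range(4):
    capture('side'); s=read_state(); f.append(s['ft_force'])
print(s['position'],s['ee_rot'],np.round(f,2),s['wrist_torque'])
E
```

```text
[ 0.57017742 -0.10100363  0.03684195] [-3.14040843e+00  2.04249506e-03 -2.85678628e+00] [[-0.11 -0.04 -3.97]
 [-0.45 -0.21 -3.11]
 [-0.07  0.61 -3.96]
 [-0.35 -0.46 -3.69]] [-0.03238043 -0.02678244  0.01209713]
```

>>> apply_moves(
  plan=[
    {"x":0,"y":0,"z":0.015,"rx":0,"ry":0,"rz":0,"fingers":1},
    {"x":0,"y":0,"z":0.03,"rx":0,"ry":0,"rz":0,"fingers":1},
    {"x":0,"y":0,"z":0.04,"rx":0,"ry":0,"rz":0,"fingers":1},
    {"x":0,"y":0,"z":0.04,"rx":0,"ry":0,"rz":0,"fingers":1},
  ],
)

```text
clock: 7.83
position: [0.569, -0.1007, 0.0306]
ee_rot: [3.141, -0.001, -2.857]
ft_force: [0.3, 0.3, -5.4]
width: 0.153
grasp_force: 61.2
```

>>> apply_moves(
  plan=[
    {"x":0,"y":0,"z":0.005,"rx":0,"ry":0,"rz":0,"fingers":1},
    {"x":0,"y":0,"z":0.008,"rx":0,"ry":0,"rz":0,"fingers":1},
    {"x":0,"y":0,"z":0.008,"rx":0,"ry":0,"rz":0,"fingers":1},
  ],
)

```text
clock: 8.08
position: [0.5693, -0.1008, 0.0304]
ee_rot: [-3.142, 0.0, -2.857]
ft_force: [-1.2, 0.3, 0.5]
width: 0.155
grasp_force: 62.1
```

>>> apply_moves(
  plan=[
    {"x":-0.015,"y":0.015,"z":0,"rx":0,"ry":0,"rz":0,"fingers":1},
    {"x":-0.03,"y":0.03,"z":0,"rx":0,"ry":0,"rz":0,"fingers":1},
    {"x":-0.045,"y":0.045,"z":0,"rx":0,"ry":0,"rz":0,"fingers":1},
    {"x":-0.06,"y":0.06,"z":0,"rx":0,"ry":0,"rz":0,"fingers":1},
    {"x":-0.06,"y":0.06,"z":0,"rx":0,"ry":0,"rz":0,"fingers":1},
    {"x":-0.06,"y":0.06,"z":0,"rx":0,"ry":0,"rz":0,"fingers":1},
  ],
)

```text
clock: 8.58
position: [0.5751, -0.0915, 0.0303]
ee_rot: [-3.141, 0.002, -2.857]
ft_force: [0.6, 1.0, 3.0]
width: 0.153
grasp_force: 62.5
```

```bash
cat >> h.py <<'E'
def ft(n=5,psi=np.radians(16.3)):
    f=[];t=[];p=[]
    for i in range(n):
        capture('side'); s=read_state(); f.append(s['ft_force']);t.append(s['wrist_torque']);p.append(s['position'])
    f=np.mean(f,0);t=np.mean(t,0);p=np.mean(p,0);c,s_=np.cos(psi),np.sin(psi)
    Rm=np.array([[c,s_,0],[-s_,c,0],[0,0,1]])
    print('t',round(s['clock'],2),'F_ch',np.round(Rm@f,2),'M_ch',np.round(Rm@t,3),'pos_ch mm',np.round(Rm@(p-[.5487,-.133,0])*1e3,1),'rot',np.round(np.degrees(s['ee_rot']),2),s['grasp_force'])
E
python3 -c "
from h import *
ft()"
```

```text
t 8.83 F_ch [1.59 0.74 3.67] M_ch [ 0.175 -0.123  0.022] pos_ch mm [37.  32.4 30.4] rot [-1.800e+02  1.100e-01 -1.637e+02] 62.54468321800232
```

>>> apply_moves(
  plan=[
    {"x":-0.01,"y":0.01,"z":-0.003,"rx":0,"ry":0,"rz":0,"fingers":1},
    {"x":-0.02,"y":0.02,"z":-0.003,"rx":0,"ry":0,"rz":0,"fingers":1},
    {"x":-0.025,"y":0.025,"z":-0.003,"rx":0,"ry":0,"rz":0,"fingers":1},
    {"x":-0.025,"y":0.025,"z":-0.003,"rx":0,"ry":0,"rz":0,"fingers":1},
  ],
)

```text
clock: 9.17
position: [0.5761, -0.0884, 0.0304]
ee_rot: [-3.141, -0.001, -2.856]
ft_force: [0.5, -1.8, 4.2]
width: 0.153
grasp_force: 62.7
```

```bash
python3 -c "
from h import *
ft()"
```

```text
t 9.42 F_ch [-1.83 -1.49  4.5 ] M_ch [-0.309  0.236  0.024] pos_ch mm [38.8 35.1 30.4] rot [-1.7999e+02 -2.0000e-02 -1.6367e+02] 62.75179982185364
```

>>> apply_moves(
  plan=[
    {"x":0,"y":0.006,"z":-0.003,"rx":0,"ry":0,"rz":0,"fingers":1},
    {"x":0,"y":0.012,"z":-0.003,"rx":0,"ry":0,"rz":0,"fingers":1},
    {"x":0,"y":0.012,"z":-0.003,"rx":0,"ry":0,"rz":0,"fingers":1},
  ],
)

```text
clock: 9.67
position: [0.5759, -0.0865, 0.0304]
ee_rot: [3.141, 0.0, -2.857]
ft_force: [0.6, -1.1, 2.3]
width: 0.151
grasp_force: 62.2
```

```bash
python3 -c "
from h import *
ft()"
```

```text
t 9.92 F_ch [ 0.34 -1.03  1.  ] M_ch [-0.243 -0.074 -0.028] pos_ch mm [39.2 37.  30.4] rot [ 1.7997e+02  1.0000e-02 -1.6369e+02] 61.98217034339905
```

>>> apply_moves(
  plan=[
    {"x":0,"y":0.005,"z":0,"rx":0,"ry":0,"rz":0,"fingers":1},
    {"x":0,"y":0.009,"z":0,"rx":0,"ry":0,"rz":0,"fingers":1},
    {"x":0,"y":0.009,"z":0,"rx":0,"ry":0,"rz":0,"fingers":1},
  ],
)

```text
clock: 10.17
position: [0.5753, -0.0854, 0.0304]
ee_rot: [3.141, -0.0, -2.857]
ft_force: [0.9, -0.5, -1.0]
width: 0.156
grasp_force: 61.8
```

```bash
python3 -c "
from h import *
ft()"
```

```text
t 10.42 F_ch [ 0.67  0.04 -2.56] M_ch [-0.136 -0.107  0.016] pos_ch mm [38.8 38.2 30.4] rot [ 1.7996e+02 -3.0000e-02 -1.6368e+02] 61.67286515235901
```

>>> apply_moves(
  plan=[
    {"x":0,"y":0.005,"z":0.003,"rx":0,"ry":0,"rz":0,"fingers":1},
    {"x":0,"y":0.009,"z":0.003,"rx":0,"ry":0,"rz":0,"fingers":1},
    {"x":0,"y":0.009,"z":0.003,"rx":0,"ry":0,"rz":0,"fingers":1},
  ],
)

```text
clock: 10.67
position: [0.5752, -0.0848, 0.0304]
ee_rot: [-3.141, -0.0, -2.857]
ft_force: [-1.0, -1.1, 0.2]
width: 0.157
grasp_force: 61.9
```

```bash
python3 -c "
from h import *
ft()"
```

```text
t 10.92 F_ch [-0.32 -1.11 -0.21] M_ch [-0.233  0.074 -0.008] pos_ch mm [39.  38.8 30.4] rot [-179.99   -0.   -163.68] 61.988890171051025
```

>>> apply_moves(
  plan=[
    {"x":0,"y":0.005,"z":0.001,"rx":0,"ry":0,"rz":0,"fingers":1},
    {"x":0,"y":0.009,"z":0.001,"rx":0,"ry":0,"rz":0,"fingers":1},
    {"x":0,"y":0.009,"z":0.001,"rx":0,"ry":0,"rz":0,"fingers":1},
  ],
)

```text
clock: 11.17
position: [0.5752, -0.0847, 0.0305]
ee_rot: [-3.14, 0.0, -2.856]
ft_force: [0.3, -5.1, -0.3]
width: 0.155
grasp_force: 62.0
```

```bash
python3 -c "
from h import *
ft()"
```

```text
t 11.42 F_ch [-1.79 -4.98  1.16] M_ch [-0.736  0.291  0.022] pos_ch mm [39.  38.9 30.4] rot [-1.7989e+02  1.0000e-02 -1.6364e+02] 62.00904965400696
```

Pane b makes contact at chamber y = 38.9. I'll ease off it slightly and approach pane a.

>>> apply_moves(
  plan=[
    {"x":-0.007,"y":-0.003,"z":0,"rx":0,"ry":0,"rz":0,"fingers":1},
    {"x":-0.014,"y":-0.003,"z":0,"rx":0,"ry":0,"rz":0,"fingers":1},
    {"x":-0.018,"y":-0.003,"z":0,"rx":0,"ry":0,"rz":0,"fingers":1},
    {"x":-0.018,"y":-0.003,"z":0,"rx":0,"ry":0,"rz":0,"fingers":1},
  ],
)

```text
clock: 11.75
position: [0.5769, -0.0843, 0.0304]
ee_rot: [-3.14, -0.001, -2.856]
ft_force: [-1.8, -4.2, 1.9]
width: 0.156
grasp_force: 62.3
```

```bash
python3 -c "
from h import *
ft()"
```

```text
t 12.0 F_ch [-2.71 -4.31  1.82] M_ch [-0.657  0.389  0.054] pos_ch mm [40.8 38.9 30.4] rot [-1.7993e+02 -4.0000e-02 -1.6364e+02] 62.3430597782135
```

>>> apply_moves(
  plan=[
    {"x":-0.005,"y":0,"z":0,"rx":0,"ry":0,"rz":0,"fingers":1},
    {"x":-0.009,"y":0,"z":0,"rx":0,"ry":0,"rz":0,"fingers":1},
    {"x":-0.009,"y":0,"z":0,"rx":0,"ry":0,"rz":0,"fingers":1},
  ],
)

```text
clock: 12.25
position: [0.5779, -0.0839, 0.0304]
ee_rot: [-3.14, -0.001, -2.856]
ft_force: [-1.4, -3.9, 1.6]
width: 0.152
grasp_force: 62.3
```

```bash
python3 -c "
from h import *
ft()"
```

```text
t 12.5 F_ch [-2.4  -4.12  1.72] M_ch [-0.63   0.361  0.065] pos_ch mm [41.8 38.9 30.4] rot [-1.7993e+02 -4.0000e-02 -1.6364e+02] 62.34400391578674
```

>>> apply_moves(
  plan=[
    {"x":-0.005,"y":0,"z":0,"rx":0,"ry":0,"rz":0,"fingers":1},
    {"x":-0.009,"y":0,"z":0,"rx":0,"ry":0,"rz":0,"fingers":1},
    {"x":-0.009,"y":0,"z":0,"rx":0,"ry":0,"rz":0,"fingers":1},
  ],
)

```text
clock: 12.75
position: [0.5789, -0.0836, 0.0304]
ee_rot: [-3.14, -0.001, -2.856]
ft_force: [-1.4, -5.1, 2.4]
width: 0.156
grasp_force: 62.3
```

```bash
python3 -c "
from h import *
ft()"
```

```text
t 13.0 F_ch [-2.21 -4.49  1.77] M_ch [-0.633  0.405  0.062] pos_ch mm [42.9 38.9 30.4] rot [-1.7993e+02 -4.0000e-02 -1.6364e+02] 62.34559178352356
```

>>> apply_moves(
  plan=[
    {"x":-0.005,"y":0,"z":0,"rx":0,"ry":0,"rz":0,"fingers":1},
    {"x":-0.009,"y":0,"z":0,"rx":0,"ry":0,"rz":0,"fingers":1},
    {"x":-0.009,"y":0,"z":0,"rx":0,"ry":0,"rz":0,"fingers":1},
  ],
)

```text
clock: 13.25
position: [0.5799, -0.0834, 0.0304]
ee_rot: [-3.14, -0.001, -2.856]
ft_force: [-1.5, -5.2, 1.5]
width: 0.153
grasp_force: 62.3
```

```bash
python3 -c "
from h import *
ft()"
```

```text
t 13.5 F_ch [-2.84 -3.91  2.31] M_ch [-0.643  0.4    0.026] pos_ch mm [43.9 38.9 30.4] rot [-1.7993e+02 -4.0000e-02 -1.6364e+02] 62.34025239944458
```

>>> apply_moves(
  plan=[
    {"x":-0.005,"y":0,"z":0,"rx":0,"ry":0,"rz":0,"fingers":1},
    {"x":-0.008,"y":0,"z":0,"rx":0,"ry":0,"rz":0,"fingers":1},
    {"x":-0.008,"y":0,"z":0,"rx":0,"ry":0,"rz":0,"fingers":1},
  ],
)

```text
clock: 13.75
position: [0.58, -0.0833, 0.0304]
ee_rot: [-3.14, -0.003, -2.856]
ft_force: [-3.4, -6.5, 2.5]
width: 0.151
grasp_force: 62.5
```

```bash
python3 -c "
from h import *
ft()"
```

```text
t 14.0 F_ch [-4.74 -4.84  3.05] M_ch [-0.739  0.68  -0.033] pos_ch mm [44.  38.9 30.4] rot [-1.7994e+02 -1.4000e-01 -1.6363e+02] 62.52768516540527
```

>>> apply_moves(
  plan=[
    {"x":-0.002,"y":0.002,"z":-0.004,"rx":0,"ry":0,"rz":0,"fingers":1},
    {"x":-0.005,"y":0.004,"z":-0.006,"rx":0,"ry":0,"rz":0,"fingers":1},
    {"x":-0.006,"y":0.005,"z":-0.006,"rx":0,"ry":0,"rz":0,"fingers":1},
    {"x":-0.006,"y":0.005,"z":-0.006,"rx":0,"ry":0,"rz":0,"fingers":1},
  ],
)

```text
clock: 14.33
position: [0.58, -0.0832, 0.0306]
ee_rot: [-3.14, -0.004, -2.856]
ft_force: [-2.5, -8.9, -0.3]
width: 0.156
grasp_force: 62.0
```

```bash
python3 -c "
from h import *
ft(6)"
```

```text
t 14.63 F_ch [-5.59 -6.56  0.74] M_ch [-1.101  0.887 -0.056] pos_ch mm [44.1 39.  30.6] rot [-179.9    -0.22 -163.62] 61.96383833885193
```

>>> apply_moves(
  plan=[
    {"x":-0.003,"y":0,"z":-0.001,"rx":0,"ry":0,"rz":0,"fingers":1},
    {"x":-0.005,"y":0.001,"z":-0.001,"rx":0,"ry":0,"rz":0,"fingers":1},
    {"x":-0.005,"y":0.001,"z":-0.001,"rx":0,"ry":0,"rz":0,"fingers":1},
    {"x":-0.005,"y":0.001,"z":-0.001,"rx":0,"ry":0,"rz":0,"fingers":1},
    {"x":-0.005,"y":0.001,"z":-0.001,"rx":0,"ry":0,"rz":0,"fingers":1},
  ],
)

```text
clock: 15.05
position: [0.5801, -0.0832, 0.0306]
ee_rot: [-3.14, -0.005, -2.856]
ft_force: [-3.4, -9.4, 1.3]
width: 0.156
grasp_force: 62.1
```

```bash
python3 -c "
from h import *
ft(12)
ft(12)"
```

```text
t 15.65 F_ch [-6.14 -6.93  0.32] M_ch [-1.223  1.032 -0.114] pos_ch mm [44.1 39.  30.6] rot [-179.9    -0.29 -163.61] 62.05194175243378
t 16.25 F_ch [-6.36 -7.19  0.66] M_ch [-1.234  1.029 -0.098] pos_ch mm [44.1 39.  30.6] rot [-179.89   -0.28 -163.61] 62.05152869224548
```

>>> apply_moves(
  plan=[
    {"x":0,"y":0,"z":0,"rx":0,"ry":0,"rz":0.003,"fingers":1},
    {"x":0,"y":0,"z":0,"rx":0,"ry":0,"rz":0.006,"fingers":1},
    {"x":0,"y":0,"z":0,"rx":0,"ry":0,"rz":0.006,"fingers":1},
    {"x":0,"y":0,"z":0,"rx":0,"ry":0,"rz":0.006,"fingers":1},
  ],
)

```text
clock: 16.58
position: [0.5801, -0.0832, 0.0306]
ee_rot: [-3.14, -0.005, -2.858]
ft_force: [-3.7, -8.9, 0.6]
width: 0.154
grasp_force: 62.1
```

```bash
python3 -c "
from h import *
ft(12)"
```

```text
t 17.18 F_ch [-6.11 -6.93  0.94] M_ch [-1.213  1.044  0.03 ] pos_ch mm [44.1 39.  30.6] rot [-179.89   -0.29 -163.76] 62.08336651325226
```

Both panes read about 6–7 N and the moment is centred, so the edges are flush. I'll hold here.

>>> apply_moves(
  plan=[
    {"x":0,"y":0,"z":0,"rx":0,"ry":0,"rz":0,"fingers":1},
    {"x":0,"y":0,"z":0,"rx":0,"ry":0,"rz":0,"fingers":1},
    {"x":0,"y":0,"z":0,"rx":0,"ry":0,"rz":0,"fingers":1},
    {"x":0,"y":0,"z":0,"rx":0,"ry":0,"rz":0,"fingers":1},
    {"x":0,"y":0,"z":0,"rx":0,"ry":0,"rz":0,"fingers":1},
    {"x":0,"y":0,"z":0,"rx":0,"ry":0,"rz":0,"fingers":1},
    {"x":0,"y":0,"z":0,"rx":0,"ry":0,"rz":0,"fingers":1},
    {"x":0,"y":0,"z":0,"rx":0,"ry":0,"rz":0,"fingers":1},
    {"x":0,"y":0,"z":0,"rx":0,"ry":0,"rz":0,"fingers":1},
    {"x":0,"y":0,"z":0,"rx":0,"ry":0,"rz":0,"fingers":1},
    {"x":0,"y":0,"z":0,"rx":0,"ry":0,"rz":0,"fingers":1},
    {"x":0,"y":0,"z":0,"rx":0,"ry":0,"rz":0,"fingers":1},
    {"x":0,"y":0,"z":0,"rx":0,"ry":0,"rz":0,"fingers":1},
    {"x":0,"y":0,"z":0,"rx":0,"ry":0,"rz":0,"fingers":1},
    {"x":0,"y":0,"z":0,"rx":0,"ry":0,"rz":0,"fingers":1},
    {"x":0,"y":0,"z":0,"rx":0,"ry":0,"rz":0,"fingers":1},
    {"x":0,"y":0,"z":0,"rx":0,"ry":0,"rz":0,"fingers":1},
    {"x":0,"y":0,"z":0,"rx":0,"ry":0,"rz":0,"fingers":1},
    {"x":0,"y":0,"z":0,"rx":0,"ry":0,"rz":0,"fingers":1},
    {"x":0,"y":0,"z":0,"rx":0,"ry":0,"rz":0,"fingers":1},
  ],
)

```text
clock: 18.85
position: [0.5801, -0.0832, 0.0306]
ee_rot: [-3.14, -0.005, -2.858]
ft_force: [-4.4, -9.0, 0.8]
width: 0.157
grasp_force: 62.1
```

```bash
python3 - <<'E'
from h import *
ft(4)
a,_=capture('side');b,_=capture('top')
cv2.imwrite('pics/fl.png',np.hstack([cv2.resize(a[170:290,310:430],(400,400)),cv2.resize(b[130:230,320:420],(400,400))])[...,::-1])
E
```

```text
t 19.05 F_ch [-6.33 -7.3   0.42] M_ch [-1.229  1.034  0.028] pos_ch mm [44.1 39.  30.6] rot [-179.89   -0.28 -163.76] 62.08319127559662
```

View pics/fl.png

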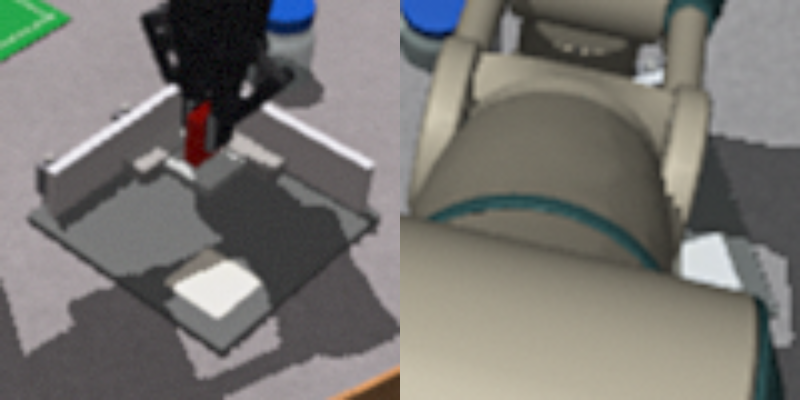

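It looks flush in the side view, with the grip at (200,135). The tool has pitched by 0.28° under load, so I'll trim that out and hold once more for certainty.

>>> apply_moves(
  plan=[
    {"x":0,"y":0,"z":0.001,"rx":0,"ry":0.004,"rz":0,"fingers":1},
    {"x":0,"y":-0.002,"z":0.003,"rx":0,"ry":0.008,"rz":0,"fingers":1},
    {"x":0,"y":-0.002,"z":0.003,"rx":0,"ry":0.008,"rz":0,"fingers":1},
    {"x":0,"y":-0.002,"z":0.003,"rx":0,"ry":0.008,"rz":0,"fingers":1},
  ],
)

```text
clock: 19.48
position: [0.5802, -0.0832, 0.0307]
ee_rot: [-3.14, -0.009, -2.858]
ft_force: [-3.9, -8.0, 3.4]
width: 0.151
grasp_force: 62.5
```

```bash
python3 -c "
from h import *
ft(8)"
```

```text
t 19.88 F_ch [-6.74 -6.58  3.12] M_ch [-1.034  1.001  0.021] pos_ch mm [44.2 39.  30.7] rot [-179.91   -0.51 -163.77] 62.51444399356842
```

>>> apply_moves(
  plan=[
    {"x":0,"y":0,"z":0,"rx":0,"ry":-0.006,"rz":0,"fingers":1},
    {"x":0,"y":0,"z":0,"rx":0,"ry":-0.012,"rz":0,"fingers":1},
    {"x":0,"y":0,"z":0,"rx":0,"ry":-0.017,"rz":0,"fingers":1},
    {"x":0,"y":0,"z":0,"rx":0,"ry":-0.017,"rz":0,"fingers":1},
  ],
)

```text
clock: 20.22
position: [0.5801, -0.0832, 0.0305]
ee_rot: [-3.14, 0.0, -2.858]
ft_force: [-4.1, -8.0, 1.7]
width: 0.155
grasp_force: 62.3
```

```bash
python3 -c "
from h import *
ft(8)"
```

```text
t 20.62 F_ch [-6.49 -7.04  2.06] M_ch [-1.068  1.123  0.005] pos_ch mm [44.1 39.  30.5] rot [-1.7991e+02 -1.0000e-02 -1.6377e+02] 62.26958513259888
```

>>> apply_moves(
  plan=[
    {"x":0,"y":0,"z":0,"rx":0,"ry":0,"rz":0,"fingers":1},
    {"x":0,"y":0,"z":0,"rx":0,"ry":0,"rz":0,"fingers":1},
    {"x":0,"y":0,"z":0,"rx":0,"ry":0,"rz":0,"fingers":1},
    {"x":0,"y":0,"z":0,"rx":0,"ry":0,"rz":0,"fingers":1},
    {"x":0,"y":0,"z":0,"rx":0,"ry":0,"rz":0,"fingers":1},
    {"x":0,"y":0,"z":0,"rx":0,"ry":0,"rz":0,"fingers":1},
    {"x":0,"y":0,"z":0,"rx":0,"ry":0,"rz":0,"fingers":1},
    {"x":0,"y":0,"z":0,"rx":0,"ry":0,"rz":0,"fingers":1},
    {"x":0,"y":0,"z":0,"rx":0,"ry":0,"rz":0,"fingers":1},
    {"x":0,"y":0,"z":0,"rx":0,"ry":0,"rz":0,"fingers":1},
    {"x":0,"y":0,"z":0,"rx":0,"ry":0,"rz":0,"fingers":1},
    {"x":0,"y":0,"z":0,"rx":0,"ry":0,"rz":0,"fingers":1},
    {"x":0,"y":0,"z":0,"rx":0,"ry":0,"rz":0,"fingers":1},
    {"x":0,"y":0,"z":0,"rx":0,"ry":0,"rz":0,"fingers":1},
    {"x":0,"y":0,"z":0,"rx":0,"ry":0,"rz":0,"fingers":1},
    {"x":0,"y":0,"z":0,"rx":0,"ry":0,"rz":0,"fingers":1},
    {"x":0,"y":0,"z":0,"rx":0,"ry":0,"rz":0,"fingers":1},
    {"x":0,"y":0,"z":0,"rx":0,"ry":0,"rz":0,"fingers":1},
    {"x":0,"y":0,"z":0,"rx":0,"ry":0,"rz":0,"fingers":1},
    {"x":0,"y":0,"z":0,"rx":0,"ry":0,"rz":0,"fingers":1},
  ],
)

```text
clock: 22.28
position: [0.5801, -0.0832, 0.0305]
ee_rot: [-3.14, -0.0, -2.858]
ft_force: [-4.8, -8.5, 1.8]
width: 0.153
grasp_force: 62.3
```

```bash
python3 -c "
from h import *
ft(3)"
```

```text
t 22.43 F_ch [-6.42 -6.37  2.24] M_ch [-1.08   1.131 -0.011] pos_ch mm [44.1 39.  30.5] rot [-1.7991e+02 -1.0000e-02 -1.6377e+02] 62.269458174705505
```

>>> apply_moves(
  plan=[
    {"x":0.02,"y":-0.02,"z":0,"rx":0,"ry":0,"rz":0,"fingers":1},
    {"x":0.05,"y":-0.05,"z":0,"rx":0,"ry":0,"rz":0,"fingers":1},
    {"x":0.09,"y":-0.09,"z":-0.03,"rx":0,"ry":0,"rz":0,"fingers":1},
    {"x":0.09,"y":-0.09,"z":-0.2,"rx":0,"ry":0,"rz":0,"fingers":1},
    {"x":0.09,"y":-0.09,"z":-0.45,"rx":0,"ry":0,"rz":0,"fingers":1},
    {"x":0.09,"y":-0.09,"z":-0.7,"rx":0,"ry":0,"rz":0,"fingers":1},
    {"x":0.09,"y":-0.09,"z":-0.7,"rx":0,"ry":0,"rz":0,"fingers":1},
    {"x":0.09,"y":-0.09,"z":-0.7,"rx":0,"ry":0,"rz":0,"fingers":1},
  ],
)

```text
clock: 23.1
position: [0.5753, -0.0952, 0.1159]
ee_rot: [-3.14, 0.008, -2.86]
ft_force: [-0.3, 0.2, -4.2]
width: 0.155
grasp_force: 61.6
```

>>> apply_moves(
  plan=[
    {"x":0,"y":0.2,"z":0,"rx":0,"ry":0.01,"rz":0,"fingers":1},
    {"x":0,"y":0.5,"z":0,"rx":0,"ry":0.015,"rz":0,"fingers":1},
    {"x":0.004,"y":0.86,"z":0,"rx":0,"ry":0.015,"rz":0,"fingers":1},
    {"x":0.004,"y":0.86,"z":0,"rx":0,"ry":0.015,"rz":0,"fingers":1},
  ],
)

```text
clock: 23.43
position: [0.5393, 0.0107, 0.1118]
ee_rot: [3.132, -0.011, -2.857]
ft_force: [-0.7, -0.2, -4.0]
width: 0.154
grasp_force: 61.7
```

>>> apply_moves(
  plan=[
    {"x":0,"y":0.2,"z":0,"rx":0,"ry":0,"rz":0,"fingers":1},
    {"x":0,"y":0.5,"z":0,"rx":0,"ry":0,"rz":0,"fingers":1},
    {"x":0.004,"y":0.86,"z":0,"rx":0,"ry":0,"rz":0,"fingers":1},
    {"x":0.004,"y":0.86,"z":0,"rx":0,"ry":0,"rz":0,"fingers":1},
  ],
)

```text
clock: 23.77
position: [0.5109, 0.1091, 0.1122]
ee_rot: [3.134, -0.01, -2.856]
ft_force: [0.2, -0.3, -4.2]
width: 0.161
grasp_force: 61.7
```

>>> apply_moves(
  plan=[
    {"x":0,"y":0.2,"z":0,"rx":0,"ry":0,"rz":0,"fingers":1},
    {"x":0,"y":0.5,"z":0,"rx":0,"ry":0,"rz":0,"fingers":1},
    {"x":0.004,"y":0.86,"z":0,"rx":0,"ry":0,"rz":0,"fingers":1},
    {"x":0.004,"y":0.86,"z":0,"rx":0,"ry":0,"rz":0,"fingers":1},
    {"x":0.004,"y":0.86,"z":0,"rx":0,"ry":0,"rz":0,"fingers":1},
    {"x":0.004,"y":0.86,"z":0,"rx":0,"ry":0,"rz":0,"fingers":1},
  ],
)

```text
clock: 24.27
position: [0.4858, 0.2018, 0.1131]
ee_rot: [-3.141, -0.006, -2.858]
ft_force: [0.2, -0.1, -3.7]
width: 0.154
grasp_force: 61.8
```

>>> apply_moves(
  plan=[
    {"x":0,"y":0,"z":0.2,"rx":0,"ry":-0.01,"rz":0,"fingers":1},
    {"x":-0.01,"y":0,"z":0.4,"rx":0,"ry":-0.01,"rz":0,"fingers":1},
    {"x":-0.01,"y":0,"z":0.6,"rx":0,"ry":-0.01,"rz":0,"fingers":1},
    {"x":-0.01,"y":0,"z":0.66,"rx":0,"ry":-0.01,"rz":0,"fingers":1},
    {"x":-0.01,"y":0,"z":0.68,"rx":0,"ry":-0.01,"rz":0,"fingers":1},
    {"x":-0.01,"y":0,"z":0.69,"rx":0,"ry":-0.01,"rz":0,"fingers":1},
    {"x":-0.01,"y":0,"z":0.69,"rx":0,"ry":-0.01,"rz":0,"fingers":1},
    {"x":-0.01,"y":0,"z":0.69,"rx":0,"ry":-0.01,"rz":0,"fingers":1},
  ],
)

```text
clock: 24.93
position: [0.4892, 0.2024, 0.033]
ee_rot: [-3.142, 0.005, -2.86]
ft_force: [0.1, -0.1, -4.4]
width: 0.155
grasp_force: 61.6
```

>>> apply_moves(
  plan=[
    {"x":0,"y":0,"z":0.02,"rx":0,"ry":0.008,"rz":0,"fingers":1},
    {"x":0,"y":0,"z":0.035,"rx":0,"ry":0.008,"rz":0,"fingers":1},
    {"x":0,"y":0,"z":0.05,"rx":0,"ry":0.008,"rz":0,"fingers":1},
    {"x":0,"y":0,"z":0.055,"rx":0,"ry":0.008,"rz":0,"fingers":1},
    {"x":0,"y":0,"z":0.055,"rx":0,"ry":0.008,"rz":0,"fingers":1},
    {"x":0,"y":0,"z":0.055,"rx":0,"ry":0.008,"rz":0,"fingers":1},
  ],
)

```text
clock: 25.43
position: [0.488, 0.2025, 0.0254]
ee_rot: [3.142, -0.002, -2.86]
ft_force: [-0.7, 0.5, -1.6]
width: 0.148
grasp_force: 62.2
```

>>> apply_moves(
  plan=[
    {"x":0,"y":0,"z":0.003,"rx":0,"ry":0,"rz":0,"fingers":1},
    {"x":0,"y":0,"z":0.003,"rx":0,"ry":0,"rz":0,"fingers":1},
    {"x":0,"y":0,"z":0.003,"rx":0,"ry":0,"rz":0,"fingers":-1},
    {"x":0,"y":0,"z":0.003,"rx":0,"ry":0,"rz":0,"fingers":-1},
    {"x":0,"y":0,"z":0.003,"rx":0,"ry":0,"rz":0,"fingers":-1},
    {"x":0,"y":0,"z":0.003,"rx":0,"ry":0,"rz":0,"fingers":-1},
    {"x":0,"y":0,"z":0.003,"rx":0,"ry":0,"rz":0,"fingers":-1},
    {"x":0,"y":0,"z":0.003,"rx":0,"ry":0,"rz":0,"fingers":-1},
    {"x":0,"y":0,"z":0.003,"rx":0,"ry":0,"rz":0,"fingers":-1},
    {"x":0,"y":0,"z":0.003,"rx":0,"ry":0,"rz":0,"fingers":-1},
  ],
)

```text
clock: 26.27
position: [0.488, 0.2024, 0.0248]
ee_rot: [3.142, -0.002, -2.86]
ft_force: [0.2, 0.6, -0.0]
width: 0.999
grasp_force: 0.0
```

>>> apply_moves(
  plan=[
    {"x":0,"y":0,"z":-0.1,"rx":0,"ry":0,"rz":0,"fingers":-1},
    {"x":0,"y":0,"z":-0.3,"rx":0,"ry":0,"rz":0,"fingers":-1},
    {"x":0,"y":0,"z":-0.6,"rx":0,"ry":0,"rz":0,"fingers":-1},
    {"x":0,"y":0,"z":-0.95,"rx":0,"ry":0,"rz":0,"fingers":-1},
    {"x":0,"y":0,"z":-1,"rx":0,"ry":0,"rz":0,"fingers":-1},
    {"x":0,"y":0,"z":-1,"rx":0,"ry":0,"rz":0,"fingers":-1},
    {"x":0,"y":0,"z":-1,"rx":0,"ry":0,"rz":0,"fingers":-1},
  ],
)

```text
clock: 26.85
position: [0.4879, 0.2024, 0.1448]
ee_rot: [3.142, -0.002, -2.86]
ft_force: [0.3, -0.9, -0.8]
width: 0.999
grasp_force: 0.0
```

```bash
python3 - <<'E'
from h import *
print(read_state()['ft_force'],read_state()['width'])
im,d,P,near,hsv=grip('wrist',(.488,.2))
leg=near&(P[...,2]>.0125)&(P[...,2]<.022)&(hsv[...,1]<60); print('leg z',np.percentile(P[leg][:,2],[5,50,95]))
b,_=capture('side'); 
cv2.imwrite('pics/end.png',np.hstack([cv2.resize(im,(480,300)),cv2.resize(b[120:280,220:380],(300,300))])[...,::-1])
E
```

```text
[ 0.2597852  -0.92909583 -0.81689727] 0.9991007552055132
grip wrist 631 z 0.06074056604519912 ((486.7259826660156, 201.98519897460938), (35.01564025878906, 12.585372924804688), 16.469636917114258)
leg z [0.01273126 0.0153596  0.01661836]
```

View pics/end.png

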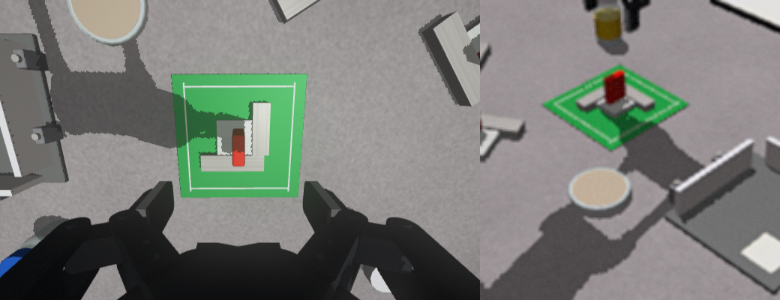

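The square lies flat at the mat's centre with its grip at (238,145), the gripper is clear of it, and the bystanders are where they stood. I'll hand the job in.

```bash
python3 -c "
from rig import *
print(finish_job())"
```

```text
the job is handed in; nothing more can be done
None
```

The small square was slid into the corner and, by the force readings, sat flush on both panes; it was held steadily for over 1.5 s at about 6–7 N each, then put back flat within about 1 mm of the mat's centre, released and handed in at about 27 s.

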